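# Level the blender base: plate under the hanging foot, foot screwed down to it

## Task

One front foot of the blender base hangs in the air. Put the steel foot plate under it, so that the round rubber inlay lies centred below the foot, and let go of the plate; then screw the foot down by its bar grip (clockwise from above) until it just bears lightly on the plate, without jacking it down hard, and let go. Leave all the other things where they are.

Things in the scene. Friction and masses are not known exactly. Their poses are not given: they have to be found in the camera images.
- ear: aluminium ear (lug) fixed to the base's front, carrying the hanging foot. Origin: on the worktop (height 0), on the screw's vertical axis; x points from there to the base's front face, 45 mm away; z up. Lug radius 21, arm 34 wide, underside at 41, top at 55. The round rubber foot, diameter 50, hangs below it, 2 to 7 above the top of a plate laid under it: how much is not known and no reading shows it.
- ear_set: the base's other ear, 220 mm to one side, with the same screw and grip, but its foot already stands on a round steel disc of diameter 68: leave it alone. Origin on the worktop on its screw axis.
- base: white blender base without jug, fixed: 200 deep (x, towards the back), 270 wide (y), body top at 70, drive coupling to 102 high. Origin on the worktop under its centre.
- screw_grip (a point): centre of the dark grey bar grip on top of the hanging foot's screw, on the screw axis. The bar is 46 mm long (its x axis), 12 thick (its y axis), 28 high (z), its centre about 110 above the worktop; it turns and sinks with the screw. Pinch it across its thickness from above.
- screw (a joint): turn of the bar grip, rad; grows clockwise seen from above, which screws the foot down 12 mm a turn (1.91 mm per rad). At 0 the bar lies along the ear's x. The thread is light (0.04 N m) and stays where it is left. Once the rubber foot touches the plate its press grows by about 30 N per rad, and each N of press adds roughly 0.01 N m of turning moment.
- plate_grip (a point): centre of the upright rib of the loose steel foot plate, 28 mm above its underside; the rib is 36 long (x), 12 thick (y), from 8 to 42 high. The plate is a flat strip 150 long, 64 wide, 8 thick, 0.35 kg, lying on the worktop. x points along the strip from rib to inlay, z up. Pinch the rib across its thickness from above; the plate slides on the worktop.
- plate_seat (a point): centre of the flush round rubber inlay (diameter 56 mm) on the plate's top face, 8 above its underside, 95 from the rib's centre along the plate's x and 30 from the plate's end. This point must come below the foot.
- jug_lid: bystander: white round plastic jug lid with a small knob, diameter 96, 32 high, lying on the worktop; origin under its centre
- egg_cup: bystander: small white ceramic cup, diameter 48, 50 high, standing between the two ears in front of the blender base; origin under its centre
- tumbler: bystander: drinking glass, diameter 72, 100 high; origin under its centre
- measuring_jug: bystander: clear measuring jug with a handle, diameter 110, 140 high; origin under its centre
- spatula: bystander: spatula lying on the worktop; origin under its middle
- spoon: bystander: spoon lying on the worktop; origin under its middle
- bowl: bystander: white ceramic bowl, diameter 130, 60 high; origin under its centre

How it is judged:
By the outcome, as a careful person would: the job done as asked, in the order asked, and still so for the second after the job is handed in, with the robot touching nothing.
It also fails if it takes over 72 s, if anything falls off the work surface, if the arm or the gripper's body presses on something with over 40 N, if the wrist force passes 120 N, or if a joint passes its speed limit or range.

## Robot

A 7-joint arm with a two-finger parallel gripper is mounted at the origin on the work surface. World frame = base frame: x ahead of the robot, y to its left, z up, the work surface at z = 0. Lengths are in m, angles in rad, forces in N, time in s.
With the tool pointing down it reaches from about 0.35 to 0.9 m from the base axis. Payload 19.9 kg.
Tool frame: the origin (TCP) lies on the centre line of the jaws, within the pads' length; the fingertips stand 17 mm ahead of it and the grasp point (between the pads) lies 2 mm behind it; z points along the fingers, y is the line along which they close (so a half turn about z gives the same grasp; the last joint's range is limited). The gripper opens to 94 mm and grips with 3 to 60 N. Pads are 16 mm wide; open, the fingers measure 119 mm over their backs; the gripper's body (75 mm by 177 mm) begins 78 mm behind the grasp point.
Start: joints at [1.27, 0.417, -0.01, 1.614, 0.005, 1.111, -0.053], TCP at [0.16, -0.604, 0.222] pointing down, gripper open.
Joint ranges: [-2.81, 2.81], [-0.39, 2.02], [-1.27, 1.25], [0.06, 2.57], [-1.19, 4.33], [0.19, 2], [-2.82, 2.82]. Speed limits (rad/s): [1.89, 1.89, 2.39, 2.39, 3.01, 3.01, 3.01].

## Interface

Orientations are given as a unit quaternion [w, x, y, z].
In Python, from workcell import ctrl gives the robot as it stands.
- The arm moves only by the tool carry_out, never from a script. Its argument "series" is a list that holds one entry, the list of rows, each a list of 7 numbers: the shift along the tool's x, y, z in mm, then the turn, a rotation vector about the tool's x, y, z in degrees, then the opening, from -1 (shut) to 1 (fully open), so that 0 is half open. A call has 1 to 12 rows; each row is the pose to reach, as a shift and turn from the pose commanded when the call began, along the tool's axes at that moment; what a row does not reach only later rows make up. A row lasts 1/8 s, in which the tool goes at most 62.5 mm and 10.7 degrees, less where a joint would pass 70% of its speed; a pose out of reach is approached as far as the arm can. A call with a gripper value outside its range is refused whole. The fingers move at their own pace and stop on an object; the grip force is fixed at half the most. Time passes only in rows, so rows that repeat a pose let the fingers close. It gives the time, the measured TCP pose, the force, the opening and the grip force at its end, in the units of the state.
- ctrl.state(): the state, without advancing time (a new reading comes with each control period).
- ctrl.camera(name): name is "side" or "top" or "wrist"; returns the picture (420x560x3 uint8, blue, green, red); there is no depth.
- ctrl.camera_params(name): a dict with "fovy" (degrees; the focal length in pixels is half the picture's height over the tangent of half this angle, whatever the lens; pixels are square), "cx", "cy" (the principal point, pixels), "R" (3x3) and "t" (3): a world point X has camera coordinates R X + t. Camera axes: x right, y down, z forward; pixel columns grow to the right and rows downward; lengths in m; the calibration is good to about 2 mm. A picture is of the moment at which its call begins: read the wrist's pose just before it. camera_params takes no time and is no camera call; for the wrist camera it gives the pose at the moment of the call.
- ctrl.job_done(): hands the job in; it is judged then, once.
Trained networks look in the newest picture that a camera, given by its name, has taken for a name from the list of things; names that differ only in an ending like _2 or _b are one class to them, and where a whole thing is asked for, a point or a joint stands for the part that bears it (a point fixed in the world has none). Each returns a list of dicts, best first, with "score" (0 to 1); they miss things now and then, are a little off and sometimes report something else, mostly with a low value. They report only what shows in the picture. A call takes as long as a camera call.
- ctrl.find_in(camera, target): "bbox" ([left, top, right, bottom] in pixels, round what is visible of it).
- ctrl.cut_out(camera, target): "region" (420x560 bool, what is visible of it) and "bbox" ([left, top, right, bottom] in pixels, round what is visible of it).
- ctrl.spot_point(camera, target): "at" ([column, row] in pixels: a listed point, or the origin of a listed thing).
The state is a dict: "time_s": time; "joint_pos": joint angles; "qvel": joint speeds; "joint_torque": joint torques, N m; "eef_pos": TCP position; "tool_rot": TCP orientation; "ft_force": force on the tool from outside, world axes, zero at the start; "ft_torque": the same for the moment, N m; "width": finger opening in m; "finger_force": force on a finger pad.
Only numpy, scipy, OpenCV 4.12 (cv2) and the standard library are available. Lean on these libraries where they do the work, as an engineer would, in place of code of your own. Each camera call takes 0.05 s, during which the arm holds its last target. There are 200 camera calls.

## Working session

There is one attempt and no reset: what is moved stays moved. The work goes in short steps, Python scripts to look and compute and a tool call to move; the robot and the scene stay as the last step left them, time stands still between calls to the robot, and variables do not carry over. Pictures are saved under pics/ and viewed, at most 10 in all, crops included, and the job is handed in when it is done.

Besides the shell and the picture viewer there is one more tool, called after "Request:" as name(argument=value, ...), one argument or row to a line, values as JSON. carry_out: Moves the arm, as the interface text tells. Its arguments: {"type":"object","properties":{"series":{"type":"array"}},"required":["series"]}

```bash
mkdir -p pics; ls
cat > h.py <<'E'
import numpy as np, cv2
from scipy.spatial.transform import Rotation as Ro
from workcell import ctrl
def K(p):
    f=210/np.tan(np.radians(p["fovy"])/2); return f
def ray(cam,uv,p=None):
    p=p or ctrl.camera_params(cam); f=K(p); R=np.array(p["R"]); t=np.array(p["t"])
    d=R.T@np.array([(uv[0]-p["cx"])/f,(uv[1]-p["cy"])/f,1]); return -R.T@t,d
def atz(cam,uv,z,p=None):
    o,d=ray(cam,uv,p); return o+d*(z-o[2])/d[2]
def proj(cam,X,p=None):
    p=p or ctrl.camera_params(cam); f=K(p); c=np.array(p["R"])@np.array(X)+np.array(p["t"])
    return np.array([c[0]/c[2]*f+p["cx"],c[1]/c[2]*f+p["cy"]])
def tri(obs):
    A=np.zeros((3,3));b=np.zeros(3)
    for o,d in obs:
        d=d/np.linalg.norm(d);M=np.eye(3)-np.outer(d,d);A+=M;b+=M@o
    return np.linalg.solve(A,b)
E
python3 - <<'E'
from h import *
np.set_printoptions(precision=4,suppress=True)
s=ctrl.state();print(s["eef_pos"],s["tool_rot"],s["width"],s["time_s"])
for c in("top","side","wrist"):
    cv2.imwrite(f"pics/{c}0.png",ctrl.camera(c)); p=ctrl.camera_params(c); print(c,p["fovy"],-np.array(p["R"]).T@p["t"],np.array(p["R"])[2])
    for n,z in dict(ear=0,ear_set=0,base=0,screw_grip=.11,plate_grip=.028,plate_seat=.008,jug_lid=0,egg_cup=0,tumbler=0,measuring_jug=0,bowl=0,spatula=0,spoon=0).items():
        if c=="wrist" and n not in("plate_grip","plate_seat","screw_grip","ear"):continue
        for r in ctrl.spot_point(c,n)[:2]: print(n,round(r["score"],2),np.round(r["at"],1),atz(c,r["at"],z)[:2])
E
```

```text
pics
[ 0.1599 -0.6038  0.2218] [-0.0006  0.9916  0.1291 -0.0001] 0.09402618851532289 0.0
top 57.92391898443197 [0.5007 0.0023 1.1198] [ 0.0698 -0.0098 -0.9975]
ear 0.81 [325.9 190.1] [ 0.6519 -0.1341]
ear 0.66 [377.6 255.2] [ 0.4613 -0.2876]
ear_set 0.97 [250.2 185.6] [0.662  0.0911]
ear_set 0.72 [283.8 185.5] [ 0.6638 -0.0087]
base 0.6 [292.  140.3] [ 0.8008 -0.0314]
base 0.27 [128.8 220.3] [0.5537 0.4459]
screw_grip 0.69 [331.  184.6] [ 0.6521 -0.1343]
screw_grip 0.35 [287.5 187. ] [ 0.6439 -0.0176]
plate_grip 0.58 [382.3 259.2] [ 0.451  -0.2939]
plate_seat 0.75 [382.7 219.7] [ 0.5657 -0.301 ]
plate_seat 0.57 [163.5 170.7] [0.7012 0.3469]
jug_lid 0.63 [173.1 237.6] [0.5047 0.3143]
egg_cup 0.5 [285.  184.5] [ 0.6669 -0.0122]
tumbler 0.96 [127.1 218.2] [0.5598 0.4511]
measuring_jug 0.76 [163.2 166.5] [0.7153 0.3508]
bowl 0.77 [449.9 225.5] [ 0.5518 -0.503 ]
bowl 0.71 [161.2 166.4] [0.7155 0.3567]
spatula 0.64 [435.4 286.7] [ 0.3716 -0.4572]
spatula 0.62 [380.7 219. ] [ 0.5681 -0.2972]
spoon 0.9 [408.8 174.5] [ 0.7027 -0.3821]
side 50.1161503992147 [-0.046   0.8189  0.71  ] [ 0.5155 -
[... 237 characters left out ...]
 0.78 [288.9 177.8] [ 0.6478 -0.1165]
plate_grip 0.77 [374.9 198.4] [ 0.4469 -0.2802]
plate_grip 0.55 [373.5 170.8] [ 0.5356 -0.4462]
plate_seat 0.69 [289.6 178.4] [ 0.7611 -0.2733]
plate_seat 0.68 [344.8 188.7] [ 0.5701 -0.3147]
jug_lid 0.85 [230.3 314. ] [0.4973 0.3134]
egg_cup 0.83 [259.9 224.8] [ 0.6705 -0.002 ]
tumbler 0.83 [165.9 339.7] [0.5566 0.4453]
tumbler 0.72 [342.2 193.2] [ 0.5689 -0.2967]
measuring_jug 0.69 [150.3 287.3] [0.7144 0.3575]
bowl 0.71 [260.5 228.4] [0.6572 0.0115]
bowl 0.59 [372.2 170.8] [ 0.5633 -0.4956]
spatula 0.75 [418.9 189.7] [ 0.3756 -0.4561]
spoon 0.67 [323.4 171.4] [ 0.7029 -0.396 ]
wrist 64.36176513280498 [ 0.2386 -0.5839  0.3862] [-0.2671 -0.071  -0.961 ]
```

Run:
```python
import cv2
t=cv2.imread("pics/top0.png")[120:320,220:480]; cv2.imwrite("pics/top0c.png",cv2.resize(t,None,fx=3,fy=3,interpolation=2))
t=cv2.imread("pics/side0.png")[130:280,210:410]; cv2.imwrite("pics/side0c.png",cv2.resize(t,None,fx=4,fy=4,interpolation=2))
```

```text
(no output)
```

View pics/top0c.png

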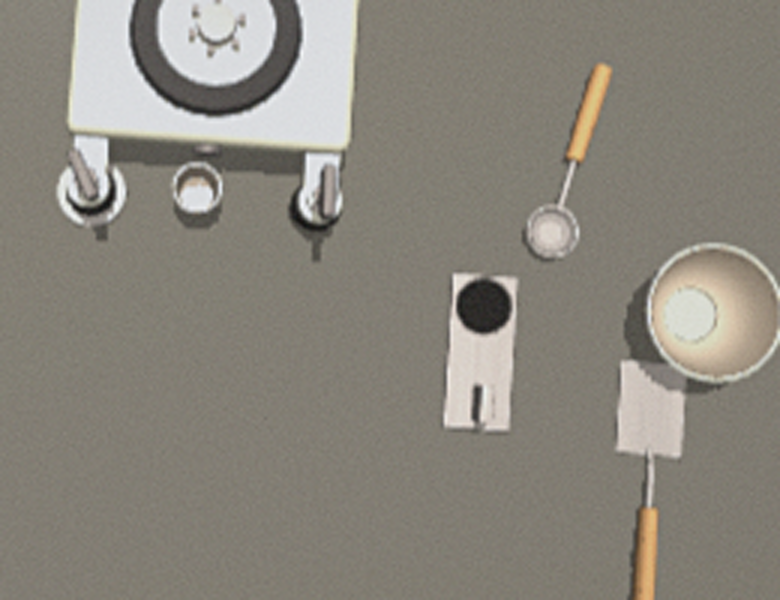

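View pics/side0c.png

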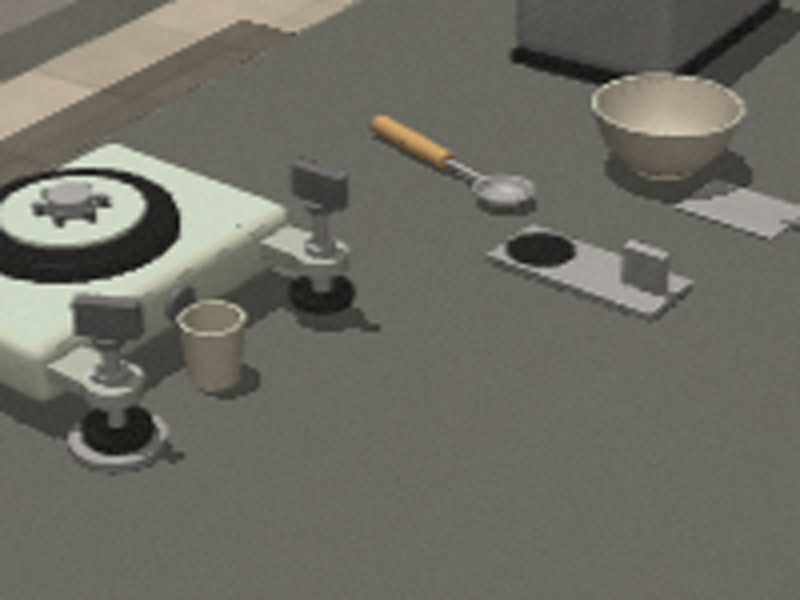

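The top crop shows the inlay at about (484,306), the rib at (482,404) and the hanging foot and grip at about (322,195), which is the right ear. The side crop confirms that the left ear is the one standing on its disc. I'm moving the wrist over the plate for a close look.

Request:
carry_out(
  series=[
    [[48,-28,0,0,0,2,1],[95,-56,0,0,0,5,1],[143,-84,0,0,0,7,1],[190,-112,0,0,0,9,1],[238,-140,0,0,0,11,1],[285,-168,0,0,0,14,1],[333,-196,0,0,0,16,1],[380,-224,0,0,0,18,1],[380,-224,0,0,0,18,1],[380,-224,0,0,0,18,1],[380,-224,0,0,0,18,1]],
  ],
)

```text
time_s: 3.02
eef_pos: [0.4692, -0.2914, 0.2225]
tool_rot: [0.0, 1.0, -0.028, -0.0]
ft_force: [-0.1, -0.2, -0.7]
width: 0.0941
finger_force: 0.0
```

Run:
```python
from h import *
np.set_printoptions(precision=4,suppress=True)
s=ctrl.state();print(s["eef_pos"],s["tool_rot"],s["joint_pos"],s["time_s"],s["ft_force"],s["ft_torque"])
p=ctrl.camera_params("wrist");im=ctrl.camera("wrist");cv2.imwrite("pics/w1.png",im)
for n,z in dict(plate_grip=.028,plate_seat=.008,screw_grip=.11,ear=0).items():
    for r in ctrl.spot_point("wrist",n)[:2]: print(n,round(r["score"],2),np.round(r["at"],1),atz("wrist",r["at"],z,p)[:2])
for n in("plate_grip","screw_grip"):
    for r in ctrl.cut_out("wrist",n)[:2]: print(n,r["score"],r["bbox"],r["region"].sum())
```

```text
[ 0.4692 -0.2914  0.2225] [ 0.0001  0.9996 -0.0285 -0.0001] [ 0.6426  0.2937 -0.1722  1.7922  0.0572  1.0605 -1.1781] 3.025 [-0.1045 -0.2369 -0.667 ] [-0.0274  0.0833 -0.0282]
plate_grip 0.78 [282.8 192.8] [ 0.4659 -0.2923]
plate_seat 0.71 [277.3 105. ] [ 0.5589 -0.2915]
ear 0.6 [112.2  18.1] [ 0.6542 -0.1261]
plate_grip 0.98 [251.6, 70.8, 313.0, 212.6] 7901
plate_grip 0.58 [24.8, 0.0, 135.4, 43.9] 2612
screw_grip 0.75 [26.0, 1.1, 128.4, 41.1] 1304
```

View pics/w1.png

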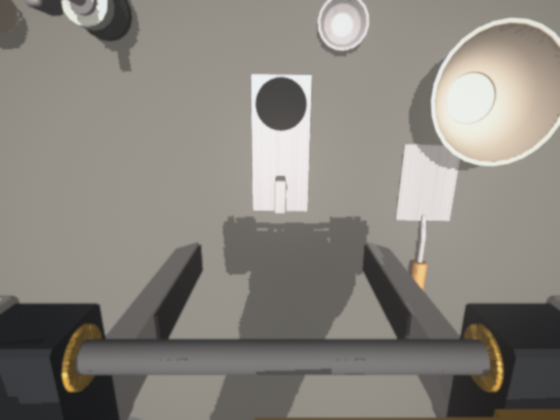

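The wrist picture shows the plate with its inlay at (281,104) and its rib at (280,196). The hanging foot is at about (110,15). I'll measure the plate and foot precisely from image regions.

Run:
```python
from h import *
np.set_printoptions(precision=4,suppress=True)
p=ctrl.camera_params("wrist");im=cv2.imread("pics/w1.png");g=im.min(axis=2)
def blob(g,box,cond):
    x0,y0,x1,y1=box;m=np.zeros(g.shape,np.uint8);m[y0:y1,x0:x1]=cond(g[y0:y1,x0:x1])
    n,l,st,c=cv2.connectedComponentsWithStats(m);k=1+np.argmax(st[1:,4]);return l==k,c[k],st[k]
m,c,st=blob(g,(258,70,306,140),lambda a:a<80);ix=atz("wrist",c,.008,p);print("inlay",c,st,ix)
m,c,st=blob(g,(240,60,325,225),lambda a:a>150);mm=m.copy()
cn=max(cv2.findContours(m.astype(np.uint8),0,2)[0],key=cv2.contourArea);hull=cv2.convexHull(cn)[:,0].astype(float)
W=np.array([atz("wrist",h,.008,p)[:2] for h in hull]);r=cv2.minAreaRect((W*1000).astype(np.float32));print("plate rect",r)
crop=im[160:225,235:330];cv2.imwrite("pics/rib.png",cv2.resize(crop,None,fx=6,fy=6,interpolation=2))
# top view inlay
t=cv2.imread("pics/top0.png").min(axis=2);m,c,st=blob(t,(368,208,396,236),lambda a:a<70);print("top inlay",c,st,atz("top",c,.008))
s=cv2.imread("pics/side0.png").min(axis=2);m,c,st=blob(s,(334,184,358,202),lambda a:a<60);print("side inlay",c,st,atz("side",c,.008))
```

```text
inlay [280.6924 103.0652] [ 258   79   47   49 1840] [ 0.5613 -0.2943  0.008 ]
plate rect ((513.9234619140625, -291.4017639160156), (67.76859283447266, 155.75559997558594), 86.21370697021484)
top inlay [380.825  221.6542] [372 213  18  18 240] [ 0.5598 -0.2954  0.008 ]
side inlay [344.6373 191.9804] [337 189  17   7 102] [ 0.5596 -0.2954  0.008 ]
```

View pics/rib.png

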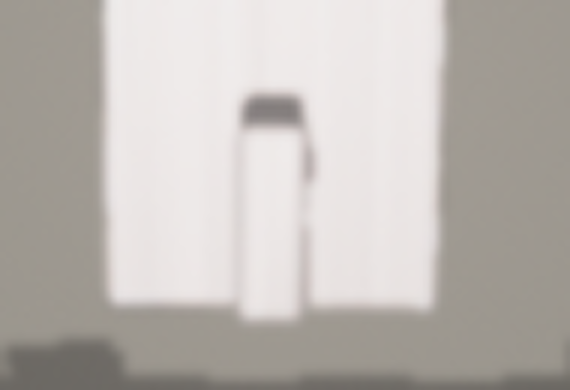

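Request:
carry_out(
  series=[
    [[37,-54,-10,0,0,0,1],[74,-108,-20,0,0,0,1],[111,-162,-30,0,0,0,1],[111,-162,-30,0,0,0,1],[111,-162,-30,0,0,0,1],[111,-162,-30,0,0,0,1]],
  ],
)

```text
time_s: 4.12
eef_pos: [0.589, -0.1364, 0.2522]
tool_rot: [0.0, 1.0, -0.029, -0.0]
ft_force: [0.8, -0.1, -0.3]
width: 0.0942
finger_force: 0.0
```

Run:
```python
from h import *
np.set_printoptions(precision=4,suppress=True)
s=ctrl.state();print(s["eef_pos"],s["tool_rot"],s["time_s"])
p=ctrl.camera_params("wrist");im=ctrl.camera("wrist");cv2.imwrite("pics/w2.png",im)
import pickle;pickle.dump(p,open("w2.pkl","wb"))
for n,z in dict(plate_seat=.008,screw_grip=.11,ear=0,ear_set=0,egg_cup=0).items():
    for r in ctrl.spot_point("wrist",n)[:2]: print(n,round(r["score"],2),np.round(r["at"],1),atz("wrist",r["at"],z,p)[:2])
for r in ctrl.cut_out("wrist","screw_grip")[:2]: print(r["score"],r["bbox"],r["region"].sum())
c=(np.clip(proj("wrist",(.655,-.132,.06),p),100,400)).astype(int);print(c)
x0,y0=max(c[0]-95,0),max(c[1]-75,0);cv2.imwrite("pics/w2c.png",cv2.resize(im[y0:y0+150,x0:x0+190],None,fx=4,fy=4,interpolation=2));print(x0,y0)
```

```text
[ 0.589  -0.1364  0.2522] [ 0.0002  0.9996 -0.0287 -0.0003] 4.125
plate_seat 0.6 [408.9 195.9] [ 0.561  -0.2949]
screw_grip 0.87 [267.2 128.5] [ 0.6575 -0.1273]
screw_grip 0.53 [491.6  71.7] [ 0.6938 -0.3216]
ear 0.82 [270.7 127.1] [ 0.6543 -0.1266]
ear_set 0.61 [ 90.8 125. ] [0.6689 0.0905]
egg_cup 0.64 [268. 131.] [ 0.6499 -0.123 ]
0.9 [249.3, 104.8, 293.6, 161.9] 942
[273 128]
178 53
```

View pics/w2c.png

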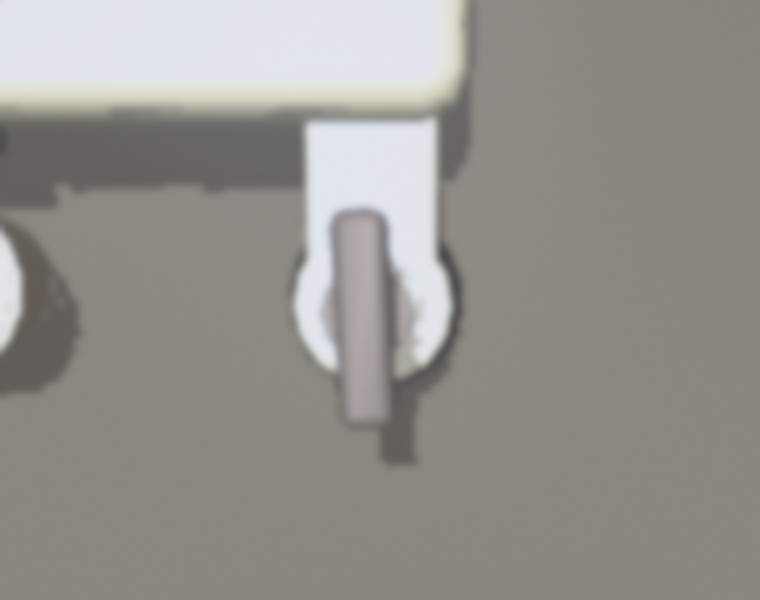

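The picture shows the lug circle centred at crop (373,302). The bar's top face runs from (358,213) to (368,422), and the arm edges are parallel to the tool's x.

Run:
```python
from h import *
import pickle
np.set_printoptions(precision=4,suppress=True)
p=pickle.load(open("w2.pkl","rb"))
f=lambda x,y,z:atz("wrist",(178+x/4,53+y/4),z,p)
print("lug",f(373,302,.055),"sides",f(294,302,.055),f(452,302,.055),"bottom",f(373,381,.055))
print("arm dir",f(306,240,.055)-f(306,125,.055),f(438,240,.055)-f(438,125,.055), "base edge", f(10,105,.065),f(400,105,.065))
a,b=f(358,213,.124),f(368,422,.124);print("bar",a,b,(a+b)/2,np.linalg.norm(a-b),np.degrees(np.arctan2(*(a-b)[[1,0]])))
# top/side: project candidates
e=(.655,-.131,0)
for c in("top","side"):
    print(c,proj(c,(e[0],e[1],.055)),proj(c,(e[0],e[1],.124)),proj(c,(e[0],e[1],.02)))
for c,box in(("side",(270,165,305,212)),("top",(312,165,342,200))):
    x0,y0,x1,y1=box
    cv2.imwrite(f"pics/{c}e.png",cv2.resize(cv2.imread(f"pics/{c}0.png")[y0:y1,x0:x1],None,fx=12,fy=12,interpolation=2))
cv2.imwrite("pics/both.png",np.hstack([cv2.copyMakeBorder(cv2.imread("pics/topde.png") if 0 else cv2.imread("pics/tope.png"),0,564-420,0,0,0),cv2.imread("pics/sidee.png")]))
```

```text
lug [ 0.6549 -0.129   0.055 ] sides [ 0.6561 -0.1083  0.055 ] [ 0.6538 -0.1498  0.055 ] bottom [ 0.6344 -0.1277  0.055 ]
arm dir [-0.028   0.0022  0.    ] [-0.028   0.0014  0.    ] base edge [ 0.7074 -0.0433  0.065 ] [ 0.7021 -0.1391  0.065 ]
bar [ 0.6761 -0.1295  0.124 ] [ 0.6325 -0.1287  0.124 ] [ 0.6543 -0.1291  0.124 ] 0.043603629709715014 -1.0334775421011027
top [327.1829 186.4348] [330.4609 182.7378] [325.6757 188.1347]
side [290.1211 191.6499] [289.7286 171.0264] [290.3125 201.7054]
```

View pics/both.png

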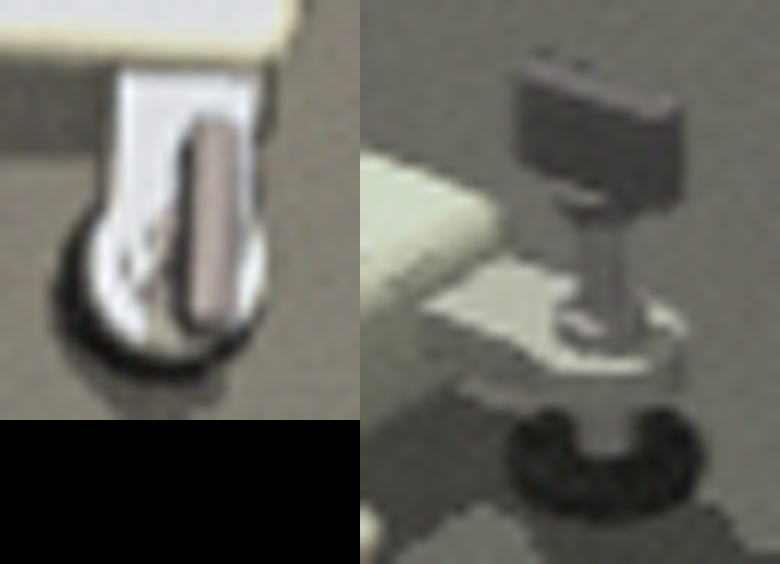

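Ear axis is (0.655, -0.129), agreed by wrist, top and side. The seat is at (0.5605, -0.2948) with plate yaw -3.8°, which puts the rib at (0.4657, -0.2885). Next I descend onto the rib.

Request:
carry_out(
  series=[
    [[-38,53,0,0,0,0,1],[-76,106,0,0,0,0,1],[-114,159,0,0,0,0.5,1],[-114,159,50,0,0,0.5,1],[-114,159,100,0,0,0.5,1],[-114,159,150,0,0,0.5,1],[-114,159,180,0,0,0.5,1],[-114,159,180,0,0,0.5,1],[-114,159,180,0,0,0.5,1]],
  ],
)

```text
time_s: 5.6
eef_pos: [0.4678, -0.2876, 0.0737]
tool_rot: [0.0, 0.999, -0.032, 0.001]
ft_force: [0.4, 0.2, 0.6]
width: 0.0938
finger_force: 0.0
```

Run:
```python
from h import *
np.set_printoptions(precision=4,suppress=True)
s=ctrl.state();print(s["eef_pos"],s["tool_rot"],s["time_s"],s["ft_force"])
p=ctrl.camera_params("wrist");im=ctrl.camera("wrist");cv2.imwrite("pics/w3.png",im)
X=lambda l,z:np.array([.5605,-.2948,z])-l*np.array([.9978,-.0663,0])
print(proj("wrist",X(.095,.042),p),proj("wrist",X(.113,.042),p),proj("wrist",X(.077,.042),p),proj("wrist",X(0,.008),p))
for n,z in dict(plate_grip=.028,plate_seat=.008).items():
    for r in ctrl.spot_point("wrist",n)[:1]: print(n,round(r["score"],2),np.round(r["at"],1),atz("wrist",r["at"],z,p)[:2])
```

```text
[ 0.4678 -0.2876  0.0737] [ 0.0003  0.9995 -0.0321  0.0006] 5.6 [0.3754 0.1759 0.5711]
[283.027  250.1952] [282.9044 275.9944] [283.1556 223.1549] [283.5555  94.4584]
plate_grip 0.87 [288.  242.9] [ 0.4648 -0.2918]
plate_seat 0.65 [281.5  98.5] [ 0.5581 -0.2933]
```

View pics/w3.png

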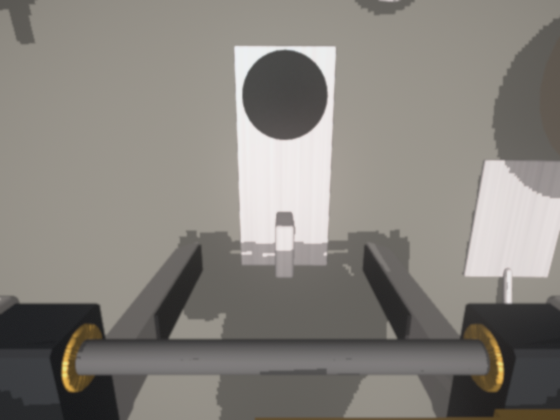

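The inlay is at (285,95) and the rib's far edge at row 224, both as predicted. I descend and close.

Request:
carry_out(
  series=[
    [[-2,1,22,0,0,0,1],[-2,1,43,0,0,0,1],[-2,1,43,0,0,0,1],[-2,1,43,0,0,0,-1],[-2,1,43,0,0,0,-1],[-2,1,43,0,0,0,-1],[-2,1,43,0,0,0,-1],[-2,1,43,0,0,0,-1],[-2,1,43,0,0,0,-1],[-2,1,43,0,0,0,-1]],
  ],
)

```text
time_s: 7.0
eef_pos: [0.4651, -0.2881, 0.0294]
tool_rot: [-0.0, 0.999, -0.032, -0.0]
ft_force: [-0.5, -0.5, -0.7]
width: 0.0273
finger_force: 0.0
```

Run:
```python
from h import *
np.set_printoptions(precision=4,suppress=True)
s=ctrl.state();print(s["eef_pos"],s["tool_rot"],s["time_s"],s["ft_force"],s["ft_torque"])
p=ctrl.camera_params("wrist");im=ctrl.camera("wrist");cv2.imwrite("pics/w4.png",im)
g=im.min(axis=2);print(proj("wrist",(.5605,-.2948,.008),p),proj("wrist",(.5325,-.2948,.008),p))
m=(g[:150,200:360]<80).astype(np.uint8);n,l,st,c=cv2.connectedComponentsWithStats(m);k=1+np.argmax(st[1:,4]);print(st[k]);
pts=cv2.findContours((l==k).astype(np.uint8),0,1)[0][0][:,0]
W=np.array([atz("wrist",q+[200,0],.008,p)[:2]*1000 for q in pts if q[1]>2 ])
A=np.c_[2*W,np.ones(len(W))];x=np.linalg.lstsq(A,(W**2).sum(1),rcond=None)[0];print("inlay circle",x[:2],np.sqrt(x[2]+x[0]**2+x[1]**2))
```

```text
[ 0.4651 -0.2881  0.0294] [-0.      0.9995 -0.032  -0.    ] 7.0 [-0.4965 -0.499  -0.6566] [ 0.0666 -0.0155  0.0249]
[282.6718  84.3333] [285.8667 138.948 ]
[  32   29  104  110 8970]
inlay circle [ 559.8389 -295.3763] 26.767901505345225
```

Request:
carry_out(
  series=[
    [[0,0,0,0,0,0,-1],[0,0,0,0,0,0,-1],[0,0,0,0,0,0,-1],[0,0,0,0,0,0,-1],[0,0,0,0,0,0,-1]],
  ],
)

```text
time_s: 7.68
eef_pos: [0.4651, -0.2881, 0.0294]
tool_rot: [-0.0, 0.999, -0.032, -0.0]
ft_force: [0.9, -0.7, -1.1]
width: 0.012
finger_force: 30.0
```

```bash
cat >> h.py <<'E'
def inlay():
    s=ctrl.state();print(s["eef_pos"],s["tool_rot"],s["time_s"],s["ft_force"],s["ft_torque"],s["width"],s["finger_force"])
    p=ctrl.camera_params("wrist");im=ctrl.camera("wrist");g=im.min(axis=2)
    m=(g[:150,200:360]<80).astype(np.uint8);n,l,st,c=cv2.connectedComponentsWithStats(m);k=1+np.argmax(st[1:,4]);print(st[k]);
    pts=cv2.findContours((l==k).astype(np.uint8),0,1)[0][0][:,0]
    W=np.array([atz("wrist",q+[200,0],.008,p)[:2]*1000 for q in pts if q[1]>2 ])
    A=np.c_[2*W,np.ones(len(W))];x=np.linalg.lstsq(A,(W**2).sum(1),rcond=None)[0];print("inlay circle",x[:2],np.sqrt(x[2]+x[0]**2+x[1]**2))
    return im
E
python3 - <<'E'
from h import *
np.set_printoptions(precision=4,suppress=True)
inlay()
E
```

```text
[ 0.4651 -0.2881  0.0294] [-0.      0.9995 -0.032  -0.    ] 7.675 [ 0.8525 -0.7232 -1.0575] [-0.1196 -0.0121 -0.0164] 0.012003372699485891 29.99644160270691
[  31   29  104  109 8969]
inlay circle [ 559.9517 -294.6615] 26.767112950877642
```

Request:
carry_out(
  series=[
    [[0,-20,0,0,0,0,-1],[0,-45,0,0,0,0,-1],[0,-70,0,0,0,0,-1],[0,-95,0,0,0,0,-1],[0,-120,0,0,0,0,-1],[0,-145,0,0,0,0,-1],[0,-165,0,0,0,0,-1],[0,-171,0,0,0,0,-1],[10,-171,0,0,0,0,-1],[10,-171,0,0,0,0,-1]],
  ],
)

```text
time_s: 8.98
eef_pos: [0.4863, -0.1183, 0.0294]
tool_rot: [0.0, 0.999, -0.032, 0.0]
ft_force: [-0.0, -0.5, -2.4]
width: 0.0118
finger_force: 30.0
```

Run:
```python
from h import *
np.set_printoptions(precision=4,suppress=True)
cv2.imwrite("pics/w5.png",inlay())
```

```text
[ 0.4863 -0.1183  0.0294] [ 0.      0.9995 -0.0321  0.0001] 8.975 [-0.0239 -0.4822 -2.4113] [0.0629 0.0123 0.0354] 0.011762009902516381 29.997238218784332
[  31   28  104  111 8993]
inlay circle [ 581.1942 -124.9077] 26.815949488931338
```

View pics/w5.png

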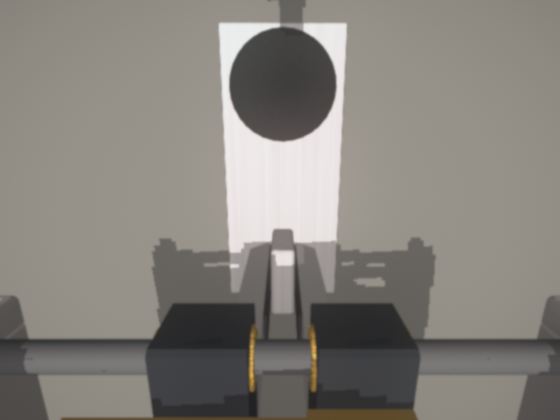

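The plate slid along rigidly, with the inlay at (283,85) as before. Now 74 mm forward under the foot.

Request:
carry_out(
  series=[
    [[15,0,0,0,0,0,-1],[30,-1,0,0,0,0,-1],[45,-1,0,0,0,0,-1],[60,-1,0,0,0,0,-1],[70,-1,0,0,0,0,-1],[74,-1,0,0,0,0,-1],[74,-1,0,0,0,0,-1],[74,-1,0,0,0,0,-1]],
  ],
)

```text
time_s: 10.02
eef_pos: [0.5595, -0.1218, 0.0294]
tool_rot: [-0.0, 0.999, -0.032, -0.0]
ft_force: [0.6, 0.1, -2.4]
width: 0.0118
finger_force: 30.0
```

Run:
```python
from h import *
np.set_printoptions(precision=4,suppress=True)
s=ctrl.state();print(s["eef_pos"],s["tool_rot"],s["time_s"],s["ft_force"],s["ft_torque"])
a=ctrl.camera("side");w=ctrl.camera("wrist")
x=cv2.resize(a[160:230,260:330],(600,600),interpolation=2);cv2.imwrite("pics/s6.png",np.hstack([x[:, :400],x[:,400:],])[:, :600])
cv2.imwrite("pics/w6.png",w)
cv2.imwrite("pics/c6.png",np.hstack([cv2.resize(w,(400,300)),cv2.resize(a[165:225,250:330],(400,300),interpolation=2)]))
```

```text
[ 0.5595 -0.1218  0.0294] [-0.      0.9995 -0.0321 -0.0002] 10.025 [ 0.5812  0.0864 -2.4302] [0.0857 0.0985 0.0313]
```

View pics/c6.png

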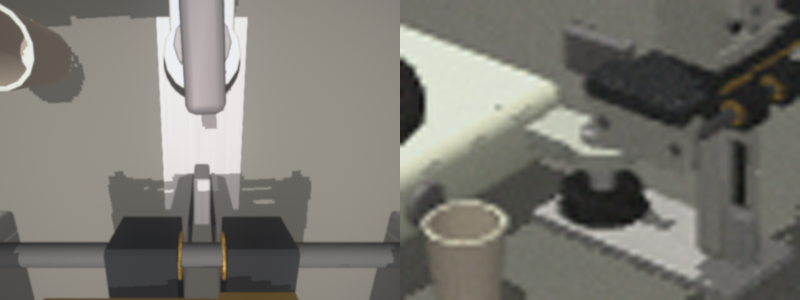

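The wrist view shows the lug and bar centred over the strip, and the side view shows the foot just above the inlay. From the grasp, the seat is at (0.6544, -0.1284). I release and rise.

Request:
carry_out(
  series=[
    [[0,0,0,0,0,0,0],[0,0,0,0,0,0,0],[0,0,0,0,0,0,0],[0,0,0,0,0,0,0],[0,0,-30,0,0,0,0],[0,0,-80,0,0,0,0],[0,0,-130,0,0,0,0],[-10,0,-190,0,0,0,0],[-10,0,-220,0,0,0,0],[-10,0,-220,0,0,0,0],[-10,0,-220,0,0,0,0]],
  ],
)

```text
time_s: 11.5
eef_pos: [0.5496, -0.1211, 0.2486]
tool_rot: [-0.0, 0.999, -0.032, -0.001]
ft_force: [-0.1, -1.1, -0.2]
width: 0.0467
finger_force: 0.0
```

Run:
```python
from h import *
np.set_printoptions(precision=4,suppress=True)
s=ctrl.state();print(s["eef_pos"],s["tool_rot"],s["joint_pos"],s["time_s"],s["width"])
p=ctrl.camera_params("wrist");w=ctrl.camera("wrist");cv2.imwrite("pics/w7.png",w)
import pickle;pickle.dump(p,open("w7.pkl","wb"))
print(proj("wrist",(.655,-.129,.124),p),proj("wrist",(.655,-.129,.008),p),proj("wrist",(.56,-.122,.03),p))
```

```text
[ 0.5496 -0.1211  0.2486] [-0.0001  0.9995 -0.032  -0.0005] [ 0.3208  0.2895 -0.1929  1.736   0.0606  1.123  -1.5254] 11.5 0.04670987563687672
[283.2378  81.4963] [283.029   90.5656] [282.0984 176.3461]
```

View pics/w7.png

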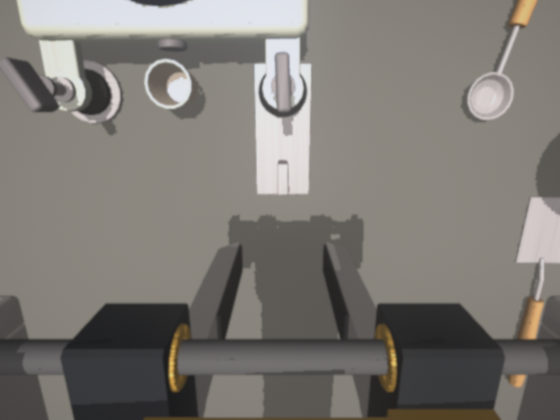

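Plate and bar lie where predicted: the bar is at (283,82), centred over the strip. I turn the gripper about half a turn counterclockwise, so that the last joint has room for the clockwise screwing, while moving over the bar.

Request:
carry_out(
  series=[
    [[11,0,0,0,0,-10,0],[22,0,0,0,0,-20,0],[33,0,0,0,0,-30,0],[44,0,0,0,0,-40,0],[55,0,0,0,0,-50,0],[66,1,0,0,0,-60,0],[77,1,0,0,0,-70,0],[88,1,0,0,0,-80,0],[99,1,0,0,0,-90,0],[106,1,0,0,0,-100,0]],
  ],
)

```text
time_s: 12.8
eef_pos: [0.6557, -0.1288, 0.2478]
tool_rot: [-0.001, 0.665, 0.747, -0.0]
ft_force: [-0.3, 0.8, -0.3]
width: 0.0468
finger_force: 0.0
```

Request:
carry_out(
  series=[
    [[0,0,0,0,0,-10,0],[0,0,0,0,0,-20,0],[0,0,0,0,0,-30,0],[0,0,0,0,0,-40,0],[0,0,0,0,0,-50,0],[0,0,0,0,0,-60,0],[0,0,0,0,0,-70,0],[0,0,0,0,0,-80,0],[0,0,0,0,0,-82.5,0],[0,0,0,0,0,-82.5,0],[0,0,0,0,0,-82.5,0]],
  ],
)

```text
time_s: 14.18
eef_pos: [0.6555, -0.1289, 0.2488]
tool_rot: [-0.0, 0.011, 1.0, 0.0]
ft_force: [-0.2, 0.1, 0.3]
width: 0.047
finger_force: 0.0
```

Run:
```python
from h import *
np.set_printoptions(precision=4,suppress=True)
s=ctrl.state();print(s["eef_pos"],s["tool_rot"],s["joint_pos"],s["time_s"],s["width"],s["ft_torque"])
R=Ro.from_quat(np.roll(s["tool_rot"],-1)).as_matrix();print("tool x yaw",np.degrees(np.arctan2(R[1,0],R[0,0])))
p=ctrl.camera_params("wrist");w=ctrl.camera("wrist");cv2.imwrite("pics/w8.png",w)
for r in ctrl.spot_point("wrist","screw_grip")[:2]: print(r["score"],r["at"],atz("wrist",r["at"],.11,p))
d=ctrl.cut_out("wrist","screw_grip")
for r in d[:2]: print(r["score"],r["bbox"],r["region"].sum())
print(proj("wrist",(.655,-.129,.124),p))
```

```text
[ 0.6555 -0.1289  0.2488] [-0.0005  0.0108  0.9999  0.0002] [ 0.6648  0.5895 -0.7837  1.4449  0.4214  1.2812  1.3945] 14.175 0.04695153400078446 [ 0.067  -0.155  -0.0012]
tool x yaw 178.7635927843342
0.71 [279.8, 197.6] [ 0.6514 -0.1313  0.11  ]
0.69 [261.6, 162.2, 302.9, 229.7] 1182
0.56 [360.0, 171.2, 411.8, 215.8] 1600
[282.3642 205.2852]
```

Request:
carry_out(
  series=[
    [[0,0,45,0,0,0,0],[0,0,90,0,0,0,0],[0,0,125,0,0,0,0],[0,0,138,0,0,0,0],[0,0,138,0,0,0,0],[0,0,138,0,0,0,-1],[0,0,138,0,0,0,-1],[0,0,138,0,0,0,-1],[0,0,138,0,0,0,-1],[0,0,138,0,0,0,-1],[0,0,138,0,0,0,-1],[0,0,138,0,0,0,-1]],
  ],
)

```text
time_s: 15.82
eef_pos: [0.6565, -0.1283, 0.1129]
tool_rot: [0.001, 0.01, 1.0, 0.0]
ft_force: [-1.7, 1.5, 12.0]
width: 0.012
finger_force: 49.7
```

```bash
cat > st.py <<'E'
from h import *
np.set_printoptions(precision=4,suppress=True)
s=ctrl.state()
R=Ro.from_quat(np.roll(s["tool_rot"],-1)).as_matrix();print(s["eef_pos"],"yaw",np.degrees(np.arctan2(R[1,0],R[0,0])),"j7",s["joint_pos"][6],s["time_s"],s["width"],s["finger_force"])
print(s["ft_force"],s["ft_torque"])
E
python3 st.py
```

```text
[ 0.6565 -0.1283  0.1129] yaw 178.85017031039706 j7 1.3231566509570938 15.825 0.012039938918423452 49.65527909807861
[-1.7419  1.4797 11.9606] [0.7908 0.3046 0.0165]
```

There is a 12 N upward force, so a fingertip probably touches something under the bar. I'll open, rise 6 mm and grip again.

Request:
carry_out(
  series=[
    [[0,0,0,0,0,0,-0.5],[0,0,0,0,0,0,-0.5],[0,0,0,0,0,0,-0.5],[0,0,-6,0,0,0,-0.5],[0,0,-6,0,0,0,-0.5],[0,0,-6,0,0,0,-0.5]],
  ],
)

```text
time_s: 16.58
eef_pos: [0.6555, -0.1288, 0.1173]
tool_rot: [-0.0, 0.01, 1.0, 0.0]
ft_force: [-0.2, -0.5, -0.6]
width: 0.0235
finger_force: 0.0
```

```bash
python3 st.py
```

```text
[ 0.6555 -0.1288  0.1173] yaw 178.84265457277354 j7 1.3265588020507175 16.575 0.023525243997566007 0.0
[-0.2205 -0.5383 -0.5714] [ 0.0541 -0.1807  0.0352]
```

Request:
carry_out(
  series=[
    [[0,0,0,0,0,0,-1],[0,0,0,0,0,0,-1],[0,0,0,0,0,0,-1],[0,0,0,0,0,0,-1],[0,0,0,0,0,0,-1]],
  ],
)

```text
time_s: 17.2
eef_pos: [0.6556, -0.1286, 0.1173]
tool_rot: [-0.0, 0.01, 1.0, 0.0]
ft_force: [-0.7, 4.0, -2.5]
width: 0.0118
finger_force: 30.0
```

```bash
python3 st.py
```

```text
[ 0.6556 -0.1286  0.1173] yaw 178.84115928828737 j7 1.3265504242743196 17.2 0.011830544448442617 29.992491602897644
[-0.7051  3.993  -2.4964] [ 1.1854 -0.1712  0.0037]
```

The grip is clean now. I screw down 48° (1.6 mm sink), which is still short of the earliest contact.

Request:
carry_out(
  series=[
    [[0,0,0.3,0,0,8,-1],[0,0,0.5,0,0,16,-1],[0,0,0.8,0,0,24,-1],[0,0,1.1,0,0,32,-1],[0,0,1.3,0,0,40,-1],[0,0,1.6,0,0,48,-1]],
  ],
)

```text
time_s: 17.95
eef_pos: [0.6553, -0.1294, 0.1157]
tool_rot: [-0.0, 0.418, 0.908, -0.0]
ft_force: [-1.4, 0.8, -0.8]
width: 0.0116
finger_force: 30.0
```

```bash
python3 st.py
```

```text
[ 0.6553 -0.1294  0.1157] yaw 130.55382842835039 j7 0.5795375441268718 17.95 0.011613828348252945 30.00001162290573
[-1.4473  0.8461 -0.7521] [ 0.1467  0.566  -0.052 ]
```

```bash
cat > av.py <<'E'
from h import *
np.set_printoptions(precision=3,suppress=True)
T=[];F=[]
for i in range(6):
    s=ctrl.state();T.append(s["ft_torque"]);F.append(s["ft_force"]);ctrl.camera("side")
R=Ro.from_quat(np.roll(s["tool_rot"],-1)).as_matrix()
print(s["eef_pos"],"yaw",np.degrees(np.arctan2(R[1,0],R[0,0])),"j7",s["joint_pos"][6],s["time_s"],s["width"])
print("F",np.mean(F,0),"T",np.mean(T,0),"tz",np.array(T)[:,2])
E
python3 av.py
```

```text
[ 0.655 -0.129  0.116] yaw 131.0055262152511 j7 0.5864210581794335 18.2 0.011956247086476201
F [-2.445  0.191 -1.897] T [ 0.027  0.655 -0.027] tz [-0.052  0.001 -0.052 -0.025 -0.036  0.004]
```

Request:
carry_out(
  series=[
    [[0,0,0.3,0,0,8,-1],[0,0,0.5,0,0,16,-1]],
  ],
)

```text
time_s: 18.5
eef_pos: [0.6552, -0.1295, 0.1151]
tool_rot: [-0.0, 0.54, 0.842, -0.0]
ft_force: [-3.7, -0.5, -0.7]
width: 0.0119
finger_force: 30.0
```

```bash
python3 av.py
```

```text
[ 0.655 -0.129  0.115] yaw 115.06859151810703 j7 0.34039981110479445 18.75 0.011900619690133438
F [-5.01  -0.944 -0.972] T [-0.395  1.415 -0.025] tz [ 0.001 -0.002 -0.029 -0.077  0.027 -0.067]
```

Request:
carry_out(
  series=[
    [[0,-0.7,0.3,0,0,8,-1],[0,-0.7,0.5,0,0,16,-1]],
  ],
)

```text
time_s: 19.05
eef_pos: [0.6547, -0.1295, 0.1146]
tool_rot: [-0.0, 0.651, 0.759, -0.0]
ft_force: [-5.2, 0.5, -2.2]
width: 0.0116
finger_force: 30.0
```

```bash
python3 av.py
```

```text
[ 0.655 -0.129  0.115] yaw 99.13522998366412 j7 0.0949071177459482 19.3 0.011718832107691491
F [-4.689 -0.848 -2.138] T [-0.364  1.391 -0.029] tz [ 0.042 -0.038 -0.056 -0.036 -0.045 -0.044]
```

Request:
carry_out(
  series=[
    [[0,-0.4,0.3,0,0,8,-1],[0,-0.4,0.5,0,0,16,-1]],
  ],
)

```text
time_s: 19.6
eef_pos: [0.6543, -0.1295, 0.1141]
tool_rot: [-0.0, 0.75, 0.662, -0.0]
ft_force: [-5.3, -1.2, -2.4]
width: 0.0119
finger_force: 30.0
```

```bash
python3 av.py
```

```text
[ 0.654 -0.129  0.114] yaw 83.12787689606061 j7 -0.15191360622979333 19.85 0.01159014130294146
F [-5.562 -1.306 -1.944] T [-0.354  1.508 -0.017] tz [ 0.062 -0.045 -0.069 -0.014 -0.059  0.021]
```

Request:
carry_out(
  series=[
    [[0,0,0.3,0,0,8,-1],[0,0,0.5,0,0,16,-1]],
  ],
)

```text
time_s: 20.15
eef_pos: [0.6541, -0.1294, 0.1135]
tool_rot: [-0.0, 0.835, 0.551, -0.0]
ft_force: [-5.9, 0.1, -1.0]
width: 0.0117
finger_force: 30.0
```

```bash
python3 av.py
```

```text
[ 0.654 -0.129  0.114] yaw 67.13611580521157 j7 -0.3984884090974258 20.4 0.012303672231206183
F [-6.165 -0.579 -0.513] T [-0.21   1.893 -0.04 ] tz [ 0.012 -0.031 -0.06  -0.089 -0.012 -0.06 ]
```

Request:
carry_out(
  series=[
    [[0,0,0.3,0,0,8,-1],[0,0,0.5,0,0,16,-1]],
  ],
)

```text
time_s: 20.7
eef_pos: [0.654, -0.1292, 0.113]
tool_rot: [-0.001, 0.903, 0.43, -0.001]
ft_force: [-7.7, 0.2, -0.5]
width: 0.0116
finger_force: 30.0
```

```bash
python3 av.py
```

```text
[ 0.654 -0.129  0.113] yaw 51.143054132885986 j7 -0.6448636366170903 20.95 0.011508113599585963
F [-7.733 -0.108  0.027] T [-0.003  2.196 -0.004] tz [ 0.057  0.011 -0.03   0.02  -0.064 -0.018]
```

Request:
carry_out(
  series=[
    [[-0.2,-0.3,0.1,0,0,4,-1],[-0.3,-0.4,0.3,0,0,8,-1],[-0.3,-0.4,0.4,0,0,12,-1]],
  ],
)

```text
time_s: 21.38
eef_pos: [0.6536, -0.129, 0.1126]
tool_rot: [-0.0, 0.943, 0.334, -0.001]
ft_force: [-7.1, 0.2, 0.9]
width: 0.012
finger_force: 30.0
```

```bash
sed -i 's/range(6)/range(4)/; s/^T=\[\]/print("j7tq",ctrl.state()["joint_torque"][6]);T=[]/' av.py; python3 av.py
```

```text
j7tq 1.549791768193245
[ 0.654 -0.129  0.113] yaw 39.126582930502714 j7 -0.8298855125286975 21.525 0.011877477727472916
F [-6.867  0.165  0.24 ] T [ 0.147  1.978 -0.012] tz [ 0.003  0.017 -0.01  -0.057]
```

Request:
carry_out(
  series=[
    [[0,0,0.1,0,0,4,-1],[0,0,0.3,0,0,8,-1],[0,0,0.4,0,0,12,-1]],
  ],
)

```text
time_s: 21.95
eef_pos: [0.6536, -0.1288, 0.1123]
tool_rot: [-0.001, 0.972, 0.234, -0.001]
ft_force: [-8.4, 1.2, 2.1]
width: 0.0119
finger_force: 30.0
```

```bash
python3 av.py
```

```text
j7tq 1.5089473128318787
[ 0.654 -0.129  0.112] yaw 27.127675596339508 j7 -1.0143878445620298 22.1 0.011730451573978508
F [-8.572  1.19   2.303] T [0.369 2.295 0.023] tz [ 0.115  0.017 -0.017 -0.024]
```

Request:
carry_out(
  series=[
    [[0,0,0.1,0,0,4,-1],[0,0,0.3,0,0,8,-1]],
  ],
)

```text
time_s: 22.4
eef_pos: [0.6536, -0.1287, 0.1121]
tool_rot: [-0.001, 0.986, 0.165, -0.001]
ft_force: [-8.4, 0.8, 4.3]
width: 0.012
finger_force: 30.0
```

```bash
python3 av.py
```

```text
j7tq 1.5184209868311882
[ 0.654 -0.129  0.112] yaw 19.139508110140014 j7 -1.1372202149952884 22.55 0.01170943148326425
F [-8.82   1.195  3.743] T [0.541 2.501 0.073] tz [0.11  0.12  0.052 0.01 ]
```

Request:
carry_out(
  series=[
    [[0,0,0.1,0,0,4,-1],[0,0,0.2,0,0,8,-1]],
  ],
)

```text
time_s: 22.85
eef_pos: [0.6536, -0.1286, 0.1119]
tool_rot: [-0.001, 0.995, 0.096, -0.001]
ft_force: [-9.0, 3.0, 4.4]
width: 0.0117
finger_force: 30.0
```

```bash
python3 av.py
```

```text
j7tq 1.4829827472567558
[ 0.654 -0.129  0.112] yaw 11.146376667601787 j7 -1.2600389421894198 23.0 0.011615114514668172
F [-9.296  2.412  3.736] T [0.679 2.468 0.103] tz [0.14  0.157 0.058 0.057]
```

Request:
carry_out(
  series=[
    [[0,0,0.1,0,0,2,-1],[0,0,0.1,0,0,4,-1]],
  ],
)

```text
time_s: 23.3
eef_pos: [0.6536, -0.1285, 0.1118]
tool_rot: [-0.001, 0.998, 0.062, -0.001]
ft_force: [-9.1, 2.9, 4.6]
width: 0.0117
finger_force: 30.0
```

```bash
python3 av.py; python3 av.py
```

```text
j7tq 0.637789573520422
[ 0.654 -0.129  0.112] yaw 7.167095172897108 j7 -1.3210923472422194 23.45 0.011765845821425425
F [-9.059  2.632  4.322] T [0.709 2.459 0.152] tz [0.181 0.179 0.115 0.131]
j7tq -0.17083939164876938
[ 0.654 -0.129  0.112] yaw 7.177935165891229 j7 -1.320861263513859 23.65 0.011834967365889331
F [-8.823  2.463  3.746] T [0.751 2.472 0.109] tz [0.049 0.143 0.082 0.162]
```

The turning moment has risen steadily from about 0 to 0.13–0.15 N m, which means roughly 10 N of press: the foot bears lightly. I let go and rise.

Request:
carry_out(
  series=[
    [[0,0,0,0,0,0,0],[0,0,0,0,0,0,0],[0,0,0,0,0,0,0],[0,0,0,0,0,0,0],[0,0,-30,0,0,0,0],[0,0,-80,0,0,0,0],[0,0,-130,0,0,0,0],[-60,0,-140,0,0,0,0],[-105,0,-140,0,0,0,0],[-105,0,-140,0,0,0,0],[-105,0,-140,0,0,0,0]],
  ],
)

```text
time_s: 25.08
eef_pos: [0.5505, -0.1416, 0.2522]
tool_rot: [0.0, 0.998, 0.06, 0.0]
ft_force: [0.3, 0.5, -0.4]
width: 0.0472
finger_force: 0.0
```

```bash
python3 st.py
python3 - <<'E'
from h import *
np.set_printoptions(precision=4,suppress=True)
p=ctrl.camera_params("wrist");w=ctrl.camera("wrist");cv2.imwrite("pics/w9.png",w)
c=proj("wrist",(.6,-.125,.008),p).astype(int)
g=w.min(axis=2);x0,y0=c[0]-60,max(c[1]-110,0)
r=ctrl.cut_out("wrist","plate_grip")
for q in r[:1]: 
    m=q["region"].astype(np.uint8);pts=np.argwhere(m)[:,::-1];W=np.array([atz("wrist",u,.008,p)[:2]*1000 for u in pts]);print(q["score"],q["bbox"],cv2.minAreaRect(W.astype(np.float32)))
for cam in("wrist","top"):
    print(cam,[proj(cam,(.6544+d,-.1284-d*.066+e,.008)) .round(1) for d,e in((.03,.032),(.03,-.032),(-.12,.032),(-.12,-.032))])
    im=ctrl.camera(cam);
    for n,z in(("plate_grip",.028),("screw_grip",.107),("egg_cup",0)):
        for q in ctrl.spot_point(cam,n)[:1]:print(n,q["score"],q["at"],atz(cam,q["at"],z)[:2])
# edges of plate in wrist along a row/col
def edges(v):d=np.diff(v.astype(int));return [(i,d[i]) for i in np.argsort(-abs(d))[:6]]
u,v=proj("wrist",(.605,-.125,.008),p);print("row",int(v),edges(cv2.GaussianBlur(g,(3,3),0)[int(v),int(u)-60:int(u)+60]),int(u)-60)
u,v=proj("wrist",(.61,-.148,.008),p);print("col",int(u),edges(cv2.GaussianBlur(g,(3,3),0)[20:230,int(u)]))
E
```

```text
[ 0.5505 -0.1416  0.2522] yaw 6.854901070632245 j7 -1.2647274221022229 25.075 0.04718895456173871 0.0
[ 0.2544  0.5237 -0.4367] [ 0.0135 -0.0131 -0.0331]
0.87 [239.1, 57.8, 318.3, 194.9] ((609.01220703125, -125.05999755859375), (65.02088928222656, 151.4282684326172), 86.4606704711914)
wrist [array([258.2,  60.6]), array([314.4,  68. ]), array([238.2, 188.8]), array([289. , 194.8])]
plate_grip 0.7 [267.2, 176.1] [ 0.5582 -0.1232]
screw_grip 0.95 [279.3, 82.2] [ 0.6561 -0.1266]
egg_cup 0.64 [184.2, 68.7] [ 0.6659 -0.0139]
top [array([314.2, 178.7]), array([335.8, 179. ]), array([310.4, 229.3]), array([332.2, 229.6])]
plate_grip 0.71 [328.3, 183.2] [ 0.6684 -0.1376]
screw_grip 0.75 [129.5, 221.0] [0.5468 0.4016]
egg_cup 0.8 [286.9, 187.5] [ 0.658 -0.018]
row 134 [(np.int64(33), np.int64(29)), (np.int64(87), np.int64(-27)), (np.int64(88), np.int64(-26)), (np.int64(32), np.int64(24)), (np.int64(34), np.int64(18)), (np.int64(65), np.int64(-18))] 213
col 293 [(np.int64(86), np.int64(-39)), (np.int64(94), np.int64(38)), (np.int64(85), np.int64(-36)), (np.int64(93), np.int64(35)), (np.int64(21), np.int64(32)), (np.int64(95), np.int64(27))]
```

The plate seat measures (0.654, -0.128) against the axis at (0.655, -0.129). The arm is clear, so I hand in.

```bash
python3 -c "
from workcell import ctrl
print(ctrl.job_done())"
```

```text
the job is handed in; nothing more can be done
None
```

The job is handed in (no verdict was returned): the plate lies under the hanging foot with its inlay about 1.5 mm or less off the screw axis, the foot is screwed down to bear at roughly 10 N (estimated from the turning moment), and the gripper has let go and stands clear.

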